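# Take the loaded weight pan off the spring gauge and hold it for the zero check

## Robot

A 6-joint arm with a two-finger parallel gripper is mounted at the origin on a cart in front of the work surface, level with it; the furniture and walls round the work are solid. World frame = base frame: x ahead of the robot, y to its left, z up, the work surface at z = 0. Lengths are in m, angles in rad, forces in N, time in s.
With the tool pointing down it reaches from about 0.35 to 0.975 m from the base axis. Payload 4.9 kg.
Tool frame: the origin (TCP) lies between the finger pads; the fingertips stand 14 mm ahead of it and the grasp point (between the pads) lies 5 mm behind it (manip.tcp_to_tips is the distance from the TCP to the fingertips, in m); z points along the fingers, y is the line along which they close (so a half turn about z gives the same grasp; the last joint's range is limited). The gripper opens to 85 mm and grips with 20 to 120 N. Pads are 22 mm wide; open, the fingers measure 114 mm over their backs; the gripper's body (76 mm by 85 mm) begins 54 mm behind the grasp point. The pads swing forward as they close: fully open they stand 13 mm farther back than shut.
Start: joints at [-1.4, 0.053, 1.613, -0, 1.476, -0.119], TCP at [0.179, -0.599, 0.245] pointing down, gripper open.
Joint ranges: [-3.01, 3.01], [-1.01, 2.22], [0.06, 2.58], [-1.02, 4.17], [0.09, 2.62], [-3.14, 3.14]. Speed limits (rad/s): [2.57, 2.57, 3.14, 3.14, 3.14, 3.14].

## Interface

Orientations are given as a unit quaternion [w, x, y, z].
In Python, from plant import manip gives the robot as it stands.
- The arm moves only by the tool servo_tool, never from a script. Its argument "moves" is a list that holds one entry, the list of rows, each a list of 7 numbers: the shift along the tool's x, y, z in mm, then the turn, a rotation vector about the tool's x, y, z in degrees, then the finger opening in mm, from 0 to 85.4. In form: [[[x, y, z, ax, ay, az, fingers], ...]]. A call has 1 to 12 rows; each row shifts and turns the commanded pose from where the row before left it, along the tool's axes as they then stand; what a row does not reach is not made up. A row lasts 1/8 s, in which the tool goes at most 62.5 mm and 10.7 degrees, less where a joint would pass 70% of its speed; a pose out of reach is approached as far as the arm can. A call with a gripper value outside its range is refused whole. The fingers move at their own pace and stop on an object; the grip force is fixed at half the most. Time passes only in rows, so rows that do not move let the fingers close. It gives the time, the measured TCP pose, the force, the opening and the grip force at its end, in the units of the state.
- manip.state(): the state, without advancing time (a new reading comes with each control period).
- manip.grab_frame(name): name is "scene" or "side" or "wrist"; returns a dict with "image" (384x512x3 uint8, blue, green, red), "mtx" (3x3 intrinsics, pixels), "eye" and "rotation" of the camera in the world. Camera axes: x right, y down, z forward; pixel columns grow to the right and rows downward; lengths in m; the calibration is good to about 2 mm. A picture is of the moment at which its call begins. There is no depth.
- manip.job_done(): hands the job in; it is judged then, once.
The state is a dict: "time": time; "joint_pos": joint angles; "joint_vel": joint speeds; "joint_efforts": joint torques, N m; "tool_pos": TCP position; "tool_rot": TCP orientation; "contact_force": force on the tool from outside, world axes, zero at the start; "ft_torque": the same for the moment, N m; "gripper_width": opening from 0.0 (shut) to 1.0 (fully open); "grasp_force": force on a finger pad.
Only numpy, scipy, OpenCV 4.12 (cv2) and the standard library are available. Lean on these libraries where they do the work, as an engineer would, in place of code of your own. Each camera call takes 0.05 s, during which the arm holds its last target. There are 200 camera calls.

## Task

The spring gauge's zero is to be read, so take the load off it: lift the weight pan, with its two brass weights standing on it, up and off the gauge's hook, so that the hook rises to its top stop. Finish while still holding the pan in the air, level and still, its plate a good 10 cm above the bench top or higher, in the free space that the hook points to with its tab 10 to 20 cm away from the hook, with neither pan nor gripper touching the gauge. Keep the pan near level all the way so that the weights stay standing on it, and leave everything else on the bench as it is.

Things in the scene. Friction and masses are not known exactly. Their poses are not given: they have to be found in the camera images.
- pan_tab (a point): centre of the pan's grip tab: orange upright block 12 mm thick (along y), 26 mm wide (along x), 48 mm tall, on top of the wire bow; easily taken from above, closing along y. The bow's wire lies 33 mm below this point, the upper face of the pan's plate 151 mm and its underside 155 mm below. z is up when the pan is level.
- pan_plate (a point): centre of the upper face of the pan's round steel plate (100 mm across, rim 5 mm high), 4 mm above its underside; z up when level. Two 5 mm wires rise at y = +-43 mm, bend inward 100 mm up and meet over the centre 118 mm up, under the tab; this bow hangs across the hook, square to the hook's arm.
- pan: the whole weight pan (plate, wire bow, orange tab), 179 mm tall, 0.12 kg, about 0.32 kg with its weights; origin at the centre of its underside, axes as at pan_tab. It hangs freely on the hook, underside about 40 to 50 mm above the bench top.
- hook_seat (a point): lowest point of the hook (centre line of its 8 mm bar), where the bow hangs. The arm comes from the carriage at +x; the upturned tip is at -x, 18 mm away and 16 mm higher. From the seat of the risen hook the bow must rise 18 mm or more to pass the tip (over 55 mm the weights meet the arm) and is drawn off along -x; after 60 mm the weights are past the tip.
- hook (a joint): how far the hook has sunk under its load, in m: 0 at the top stop (unloaded), 0.015 to 0.025 with the loaded pan, 0.045 at the bottom stop. It is sprung upward (140 N/m) and follows the pan up as that is lifted.
- gauge: spring gauge, fixed to the bench: grey base 170 x 130 mm, 18 mm high; aluminium column 36 x 36 mm at x = +55 mm, black head and brass knob up to 233 mm; dark carriage with the hook on its -x face, white scale and red pointer on its -y face. Origin under the base's centre, z up; the hook points to -x, its seat at x = -46 mm, y = 0, 178 mm high when unloaded.
- weight_1_mid (a point): middle (half-way up) of a brass weight on the pan, left of the hook seen from the column: 23 mm across, 48 mm tall with a knob on top, about 0.1 kg, standing loose on the plate; z is its own axis, up
- weight_2_mid (a point): middle (half-way up) of a brass weight on the pan, right of the hook seen from the column: 23 mm across, 48 mm tall with a knob on top, about 0.1 kg, standing loose on the plate; z is its own axis, up
- spare_weight: a third brass weight, 23 mm across and 48 mm tall, standing in the steel tray; leave it. Origin at its underside
- hex_key: black hex key, 87 mm, lying in the steel tray; leave it. Origin at the underside
- dropper_1: brown dropper bottle with black cap, 33 mm across, 85 mm tall; leave it. Origin at its underside
- dropper_2: brown dropper bottle with white cap, 33 mm across, 85 mm tall; leave it. Origin at its underside
- beaker: empty clear beaker, 54 mm across, 70 mm tall; leave it. Origin at its underside
- amber_bottle_1: amber bottle with white cap, 81 mm across, 178 mm tall; leave it. Origin at its underside
- pencil: green pencil, 136 mm, lying on the red log book at the left; leave it. Origin at the underside
Mind the look-alikes: they are no part of the job. What is meant by the pan is not blue, red or turquoise, and is the larger of those in its own colour.

How it is judged:
On the way:
1. the pan hangs from the gripper: the hook has risen to its top stop and the pan no longer bears on it, with both weights on the pan (contact force between the fingers and pan above 0.5 N and value of joint hook below 0.003 m and contact force between pan and gauge below 0.2 N and horizontal distance between each of weight_1_mid, weight_2_mid and pan_plate below 0.045 m and z of weight_1_mid in the frame of pan_plate between 0.015 and 0.035 m and angle between each of weight_1_mid, weight_2_mid's own z axis and vertical below 0.25 rad and z of weight_2_mid in the frame of pan_plate between 0.015 and 0.035 m), for 0.1 s.
At the end, for the whole second after the job is handed in: The gripper holds the pan still (< 20 mm/s), off the gauge: plate > 95 mm above the bench, tab 85 to 230 mm sideways from the hook seat on its open side, tilt < 0.13 rad; gauge untouched, hook within 3 mm of its top stop; both weights stand on the plate (tilt < 0.25 rad, within 45 mm of its axis) (contact force between the fingers and pan above 0.5 N and contact force between each of pan, the fingers and gauge below 0.1 N and value of joint hook below 0.003 m and height (world z) of pan_plate above 0.095 m and horizontal distance between pan_tab and hook_seat between 0.085 and 0.23 m and x of pan_tab in the frame of gauge below -0.1 m and angle between pan_plate's own z axis and vertical below 0.13 rad and linear speed of pan below 0.02 m/s and angular speed of pan below 0.15 rad/s and horizontal distance between each of weight_1_mid, weight_2_mid and pan_plate below 0.045 m and z of weight_1_mid in the frame of pan_plate between 0.015 and 0.035 m and angle between each of weight_1_mid, weight_2_mid's own z axis and vertical below 0.25 rad and z of weight_2_mid in the frame of pan_plate between 0.015 and 0.035 m); the arm keeps its last pose, push and grip.
It fails at once if the pan is tipped by more than 0.35 rad (angle between pan_plate's own z axis and vertical above 0.35 rad).
It fails at once if a brass weight falls over or off the pan (angle between any of weight_1_mid, weight_2_mid's own z axis and vertical above 0.6 rad or horizontal distance between any of weight_1_mid, weight_2_mid and pan_plate above 0.06 m).
It fails at once if another thing on the bench is moved by more than 25 mm (distance of any of spare_weight, dropper_1, dropper_2, beaker, amber_bottle_1, hex_key, pencil from where it was at the start of the episode above 0.025 m).
It also fails if it takes over 32 s, if anything falls off the work surface, if the arm or the gripper's body presses on something with over 40 N, if the wrist force passes 120 N, or if a joint passes its speed limit or range.

## Working session

There is one attempt and no reset: what is moved stays moved. The work goes in short steps, Python scripts to look and compute and a tool call to move; the robot and the scene stay as the last step left them, time stands still between calls to the robot, and variables do not carry over. Pictures are saved under pics/ and viewed, at most 10 in all, crops included, and the job is handed in when it is done.

Besides the shell and the picture viewer there is one more tool, called after "Emit:" as name(argument=value, ...) on one line, values as JSON. servo_tool: Moves the arm, as the interface text tells. Its arguments: {"type":"object","properties":{"moves":{"type":"array"}},"required":["moves"]}

```bash
mkdir -p pics
cat > h.py <<'E'
import numpy as np, cv2, pickle
from plant import manip
def grab(n,tag):
    f=manip.grab_frame(n); cv2.imwrite(f'pics/{tag}.png',f['image']); pickle.dump(f,open(f'pics/{tag}.pkl','wb')); return f
def load(tag): return pickle.load(open(f'pics/{tag}.pkl','rb'))
def ray(f,u,v):
    d=np.array(f['rotation'])@np.linalg.inv(f['mtx'])@np.array([u,v,1.]); return np.array(f['eye']),d/np.linalg.norm(d)
def onz(f,u,v,z):
    e,d=ray(f,u,v); return e+d*(z-e[2])/d[2]
def tri(*obs):
    A=np.zeros((3,3));b=np.zeros(3);R=[]
    for f,u,v in obs:
        e,d=ray(f,u,v);P=np.eye(3)-np.outer(d,d);A+=P;b+=P@e;R.append((e,P))
    x=np.linalg.solve(A,b); return x,[np.linalg.norm(P@(x-e)) for e,P in R]
E
python3 - <<'E'
from h import *
a=grab('scene','sc0');b=grab('side','si0')
cv2.imwrite('pics/both.png',cv2.resize(np.vstack([a['image'],b['image']]),(800,1200))[:600]) 
for f in(a,b):print(f['eye'],f['rotation'])
print(manip.state())
E
```

```text
[-0.2424986  -1.1099076   1.55866945] [-0.33490407  0.88802127 -0.29169693  0.11903944]
[-0.52421394  0.64601633  1.22408503] [ 0.19248093 -0.42060901  0.80377288 -0.37415012]
{'time': 0.1, 'joint_pos': array([-1.40001584e+00,  5.32681003e-02,  1.61416059e+00, -2.45959563e-05,
        1.47601153e+00, -1.19010221e-01]), 'joint_vel': array([-0.00037221, -0.00225959, -0.00322808,  0.00011915,  0.00030781,
       -0.0003536 ]), 'joint_efforts': array([ 1.19105338e-03, -3.94900954e+01, -3.71360600e+01,  1.51418899e-06,
        3.93377995e-03, -2.95636262e-07]), 'tool_pos': array([ 0.17848982, -0.59840428,  0.24419771]), 'tool_rot': array([-9.23158913e-04,  9.89520429e-01,  1.44389981e-01, -3.61472270e-05]), 'contact_force': array([-0.45805858, -0.02866621, -0.58459856]), 'ft_torque': array([-0.00948238, -0.00102023,  0.0049134 ]), 'grasp_force': 0.0, 'gripper_width': 1.0001121692048247}
```

View pics/sc0.png

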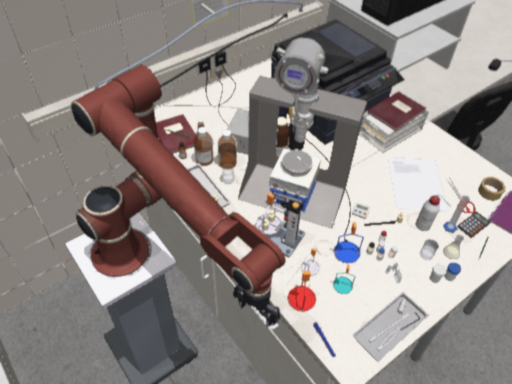

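View pics/si0.png

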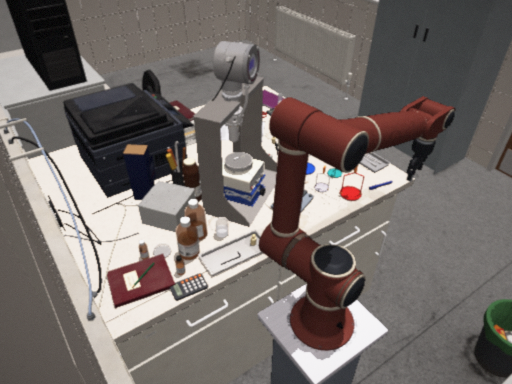

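The scene view shows the gauge at about (290,225) with a steel pan at about (270,222). The look-alikes are a smaller steel pan (311,265), red (302,298), blue (347,250) and turquoise (343,285). In the side view the arm hides the gauge. I choose (270,222), and check it in a crop.

```bash
sed -i "s/np.array(f\['rotation'\])@/Rq(f['rotation'])@/" h.py
cat >> h.py <<'E'
from scipy.spatial.transform import Rotation
def Rq(q):
    q=np.array(q); return q if q.ndim==2 else Rotation.from_quat(q[[1,2,3,0]]).as_matrix()
E
python3 - <<'E'
from h import *
f=load('sc0');im=f['image']
cv2.imwrite('pics/c1.png',cv2.resize(im[180:290,235:335],None,fx=5.4,fy=5.4,interpolation=cv2.INTER_CUBIC))
hsv=cv2.cvtColor(im,cv2.COLOR_BGR2HSV)
m=cv2.inRange(hsv,(5,140,120),(16,255,255)); m[:170]=0; m[310:]=0;m[:,:240]=0
n,l,s,c=cv2.connectedComponentsWithStats(m)
for i in range(1,n):
    if s[i,4]>5: print(s[i],c[i])
# sanity: projection of known TCP
R=Rq(f['rotation']);p=f['mtx']@R.T@(np.array([0.178,-0.598,0.244])-f['eye']);print(p[:2]/p[2])
for u,v in[(270,201),(270,225)]:print(onz(f,u,v,.2),onz(f,u,v,.05))
E
```

```text
[268 194   6  10  49] [270.18367347 198.42857143]
[352 223   4  11  26] [353.53846154 227.92307692]
[312 249   3   6  15] [312.93333333 251.33333333]
[347 266   2   6   7] [347.42857143 268.42857143]
[303 272   7   9  52] [305.71153846 275.65384615]
[300 286   3   3   6] [301.16666667 287.16666667]
[254.93019404 314.23936836]
[ 0.49899824 -0.26289442  0.2       ] [ 0.58086107 -0.16938236  0.05      ]
[ 0.43305017 -0.34685674  0.2       ] [ 0.5076322 -0.2626143  0.05     ]
```

View pics/c1.png

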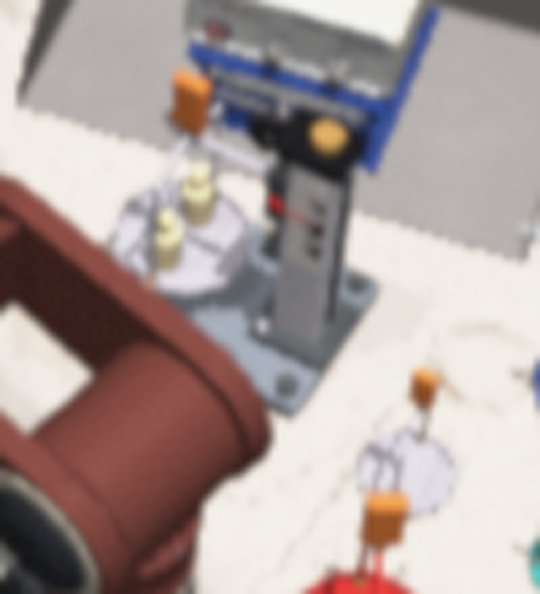

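The crop confirms it: an orange tab at crop (192,100), a bow on the hook, and two brass weights on the larger steel plate at crop (190,240). The gauge column is to the right, with its knob at crop (328,137).

Run:
```python
from h import *
f=load('sc0')
g=lambda u,v,z:onz(f,235+u/5.4-.5+.5/5.4,180+v/5.4-.5+.5/5.4,z)
K=g(328,137,.225);A=g(292,410,.018);B=g(378,290,.018);T=onz(f,270.2,198.4,.199)
P=g(190,240,.05)
print('knob',K,'A',A,'B',B,'AB',np.linalg.norm(A-B),'T',T,'P',P)
yaw=lambda d:np.degrees(np.arctan2(d[1],d[0]))
print('tab->knob',yaw(K-T),np.linalg.norm((K-T)[:2]),'A->B',yaw(B-A))
w=[g(198,195,.074),g(168,240,.074)];print(w,yaw(w[1]-w[0]),np.linalg.norm(w[1]-w[0]))
R=Rq(manip.state()['tool_rot']);print(R)
```

```text
knob [ 0.54589426 -0.34452971  0.225     ] A [ 0.49262674 -0.39596733  0.018     ] B [ 0.60663983 -0.35410616  0.018     ] AB 0.12145510649926636 T [ 0.50761002 -0.2531657   0.199     ] P [ 0.5097702  -0.25851903  0.05      ]
tab->knob -67.26486463529372 0.09906092046379257 A->B 20.161272550819895
[array([ 0.52679727, -0.24426736,  0.074     ]), array([ 0.48542027, -0.26305677,  0.074     ])] -155.57706946657845 0.04544334812051474
[[ 9.58303064e-01  2.85753606e-01 -3.38126636e-04]
 [ 2.85753739e-01 -9.58301362e-01  1.81653061e-03]
 [ 1.95052957e-04 -1.83740780e-03 -9.99998293e-01]]
```

Emit:
servo_tool(moves=[[[0,0,-40,0,0,0,85],[0,0,-40,0,0,0,85],[41,-24,-4,0,0,0,85],[41,-24,-4,0,0,0,85],[41,-24,-4,0,0,0,85],[41,-24,-4,0,0,0,85],[41,-24,-4,0,0,0,85],[41,-24,-4,0,0,0,85],[41,-24,-4,0,0,0,85],[41,-24,-4,0,0,0,85],[41,-24,0,0,0,0,85],[41,-20,0,0,0,0,85]]])

```text
time: 1.6
tool_pos: [0.5049, -0.2541, 0.357]
tool_rot: [-0.0, 0.99, 0.145, -0.0]
contact_force: [0.5, -0.6, -0.1]
gripper_width: 0.996
grasp_force: 0.0
```

Emit:
servo_tool(moves=[[[0,0,0,0,0,-10.5,85],[0,0,0,0,0,-10.5,85],[0,0,0,0,0,-10.5,85],[0,0,0,0,0,-10.5,85],[0,0,0,0,0,-10.5,85],[0,0,0,0,0,-10.5,85],[0,0,0,0,0,-10.5,85],[0,0,0,0,0,-10.5,85],[0,0,0,0,0,-10,85],[0,0,0,0,0,0,85]]])

```text
time: 2.85
tool_pos: [0.5039, -0.2555, 0.3567]
tool_rot: [-0.0, 0.57, 0.822, -0.0]
contact_force: [-0.7, -0.6, 0.5]
gripper_width: 0.995
grasp_force: 0.0
```

Run:
```python
from h import *
s=manip.state();print(s['time'],s['tool_pos'],s['joint_pos'],s['contact_force']);print(Rq(s['tool_rot']))
w=grab('wrist','w1');grab('side','si1');grab('scene','sc1')
print(w['eye'],Rq(w['rotation']))
a=load('w1')['image'];b=cv2.resize(load('sc1')['image'][150:290,200:340],(384,384));cv2.imwrite('pics/v1.png',np.hstack([cv2.resize(a,(416,312)),cv2.resize(b,(312,312))]))
f=load('sc0')
for u,v in[(228,168),(240,205),(204,163),(228,182)]:print(onz(f,u,v,0))
```

```text
2.85 [ 0.50389726 -0.25549054  0.35671057] [-6.00969999e-01 -1.31291028e-01  1.60888021e+00 -1.31303319e-06
  1.66499933e+00 -9.58531211e-01] [-0.73955149 -0.63383779  0.52672622]
[[-3.49990284e-01  9.36752969e-01 -8.22108261e-04]
 [ 9.36752976e-01  3.49990780e-01  5.62021075e-04]
 [ 8.14205222e-04 -5.73410444e-04 -9.99999504e-01]]
[ 0.47650439 -0.18039963  0.48493123] [[ 0.93670688  0.33325111  0.10734953]
 [ 0.35011312 -0.89069753 -0.2899633 ]
 [-0.00101463  0.30919509 -0.95099809]]
[0.57512402 0.11520705 0.        ]
[ 4.96242458e-01 -8.30707154e-02  2.22044605e-16]
[ 5.07216887e-01  2.01418476e-01 -2.22044605e-16]
[5.28482012e-01 4.83597409e-02 2.22044605e-16]
```

View pics/v1.png

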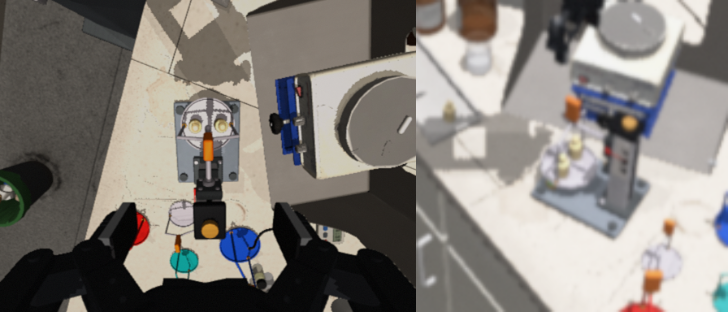

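The wrist view (416-wide) shows the gauge below: tab at about (208,150), weights at (193,127) and (215,127), knob at (209,230). The balance with its blue front is close on the right, at x ≥ 272. Now I measure the tab from wrist and scene.

Run:
```python
from h import *
def orange(f,box):
    h=cv2.cvtColor(f['image'],cv2.COLOR_BGR2HSV);m=cv2.inRange(h,(4,140,90),(17,255,255))
    z=np.zeros_like(m);x0,y0,x1,y1=box;z[y0:y1,x0:x1]=m[y0:y1,x0:x1]
    n,l,s,c=cv2.connectedComponentsWithStats(z);i=1+np.argmax(s[1:,4]);return s[i],c[i]
w,s,si=load('w1'),load('sc1'),load('si1')
o=orange(w,(230,140,290,230));p=orange(s,(240,180,290,215));print(o,p)
x,r=tri((w,*o[1]),(s,*p[1]));print('tab',x,r)
T=onz(w,*o[1],.199);print(T)
k=512/416
K=onz(w,209*k,230*k,.233);print('knob',K);d=(K-T);print(np.degrees(np.arctan2(d[1],d[0])),np.linalg.norm(d[:2]))
W=[onz(w,u*k,v*k,.098) for u,v in((193,127),(215,127))];d=W[1]-W[0];print(W,np.degrees(np.arctan2(d[1],d[0])))
B=[onz(w,u*k,v*k,.018) for u,v in((176,101),(177,182),(238,101),(239,182))]
for i,j in((0,1),(2,3),(0,2),(1,3)):
    d=B[j]-B[i];print(np.degrees(np.arctan2(d[1],d[0])),np.linalg.norm(d))
print('base',np.mean(B,0))
for z in(.05,.1,.15,.2):print(z,onz(w,270*k,122*k,z),onz(w,300*k,80*k,z),onz(w,300*k,165*k,z))
cv2.imwrite('pics/c2.png',np.hstack([cv2.resize(w['image'][110:240,200:400],(600,390))]))
```

```text
(array([250, 171,  13,  27, 321], dtype=int32), array([255.77570093, 184.50155763])) (array([268, 194,   6,  10,  50], dtype=int32), array([270.18, 198.34]))
tab [ 0.5072551  -0.25515449  0.20201139] [np.float64(0.0011973534337498047), np.float64(0.001197353433749757)]
[ 0.50867314 -0.25653903  0.199     ]
knob [ 0.54272092 -0.34347731  0.233     ]
-68.61311673885315 0.09336763546024984
[array([ 0.48334739, -0.25531525,  0.098     ]), array([ 0.51723412, -0.24264205,  0.098     ])] 20.505147854569508
-70.930666988688 0.16912264596701626
-66.30797755262772 0.16928411550374003
20.498880360335892 0.11897158924048583
20.51992718795328 0.13262028598873735
base [ 0.52383871 -0.29268555  0.018     ]
0.05 [ 0.61350227 -0.20636141  0.05      ] [ 0.63091317 -0.12162717  0.05      ] [ 0.70414846 -0.26196041  0.05      ]
0.1 [ 0.5977529  -0.20337683  0.1       ] [ 0.61316222 -0.12838369  0.1       ] [ 0.67797833 -0.25258412  0.1       ]
0.15 [ 0.58200352 -0.20039224  0.15      ] [ 0.59541128 -0.13514021  0.15      ] [ 0.65180821 -0.24320784  0.15      ]
0.2 [ 0.56625415 -0.19740766  0.2       ] [ 0.57766034 -0.14189674  0.2       ] [ 0.62563809 -0.23383155  0.2       ]
```

View pics/c2.png

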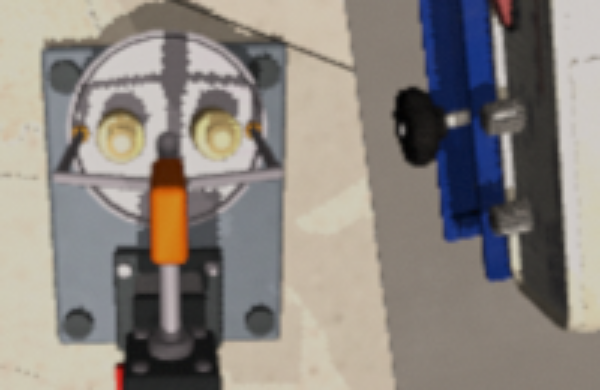

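The crop shows the tab centred, with clear room on either side; the balance's black knob stays at least 7 cm to the right. I descend and take the tab.

Emit:
servo_tool(moves=[[[-1,3,20,0,0,0,50],[0,0,30,0,0,0,50],[0,0,30,0,0,0,50],[0,0,25,0,0,0,50],[0,0,20,0,0,0,50],[0,0,15,0,0,0,50],[0,0,10,0,0,0,50],[0,0,5,0,0,0,50],[0,0,0,0,0,0,50],[0,0,0,0,0,0,50]]])

```text
time: 4.25
tool_pos: [0.5076, -0.2558, 0.2032]
tool_rot: [0.001, 0.569, 0.822, -0.0]
contact_force: [0.2, 0.2, -0.4]
gripper_width: 0.588
grasp_force: 0.0
```

Run:
```python
from h import *
s=manip.state();print(s['tool_pos'],s['contact_force'])
w=grab('wrist','w2');h=cv2.cvtColor(w['image'],cv2.COLOR_BGR2HSV);m=cv2.inRange(h,(4,140,90),(17,255,255))
n,l,st,c=cv2.connectedComponentsWithStats(m);i=1+np.argmax(st[1:,4]);print(st[i],c[i],onz(w,*c[i],.205))
b=load('w2')['image'];a=grab('scene','sc2')['image'][150:270,210:330]
cv2.imwrite('pics/v2.png',np.hstack([b,cv2.resize(a,(384,384))[:, :288]]))
```

```text
[ 0.50762164 -0.2557579   0.20321663] [ 0.22226313  0.18584725 -0.3558257 ]
[ 239  252   27   53 1290] [252.32325581 277.78837209] [ 0.51007732 -0.26049408  0.205     ]
```

View pics/v2.png

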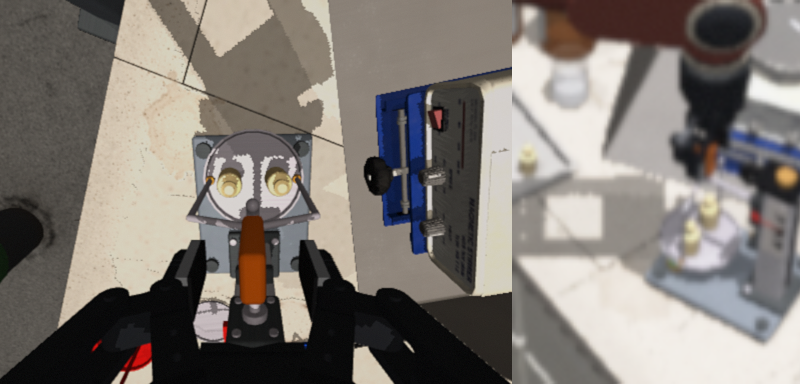

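The tab at wrist (252,278) is centred between the fingers (204 to 300), with the pan level and the weights standing. I close on it.

Emit:
servo_tool(moves=[[[-2,0,2,0,0,0,30],[0,0,0,0,0,0,20],[0,0,0,0,0,0,14],[0,0,0,0,0,0,8],[0,0,0,0,0,0,4],[0,0,0,0,0,0,4],[0,0,0,0,0,0,4],[0,0,0,0,0,0,4]]])

```text
time: 5.35
tool_pos: [0.508, -0.2574, 0.2004]
tool_rot: [0.0, 0.569, 0.822, 0.0]
contact_force: [1.0, -0.2, 0.2]
gripper_width: 0.129
grasp_force: 58.9
```

Emit:
servo_tool(moves=[[[0,0,-2,0,0,0,4],[0,0,-4,0,0,0,4],[0,0,-5,0,0,0,4],[0,0,-5,0,0,0,4],[0,0,-5,0,0,0,4],[0,0,-6,0,0,0,4],[0,0,-6,0,0,0,4],[0,0,-6,0,0,0,4],[0,0,-6,0,0,0,4],[0,0,-4,0,0,0,4],[0,0,-2,0,0,0,4],[0,0,0,0,0,0,4]]])

```text
time: 6.85
tool_pos: [0.5079, -0.2574, 0.2514]
tool_rot: [0.0, 0.569, 0.822, 0.0]
contact_force: [0.6, 0.0, -4.1]
gripper_width: 0.133
grasp_force: 58.5
```

Run:
```python
from h import *
s=manip.state();print(s['tool_pos'],s['contact_force'],s['grasp_force'],s['gripper_width'])
b=grab('wrist','w3')['image'];a=grab('scene','sc3')['image'][150:270,210:330]
cv2.imwrite('pics/v3.png',np.hstack([b[:,:416],cv2.resize(a,(384,384))]))
```

```text
[ 0.50793727 -0.25736217  0.25136163] [ 5.72970258e-01  3.35871568e-03 -4.12991109e+00] 58.471362590789795 0.13280403294836055
```

View pics/v3.png

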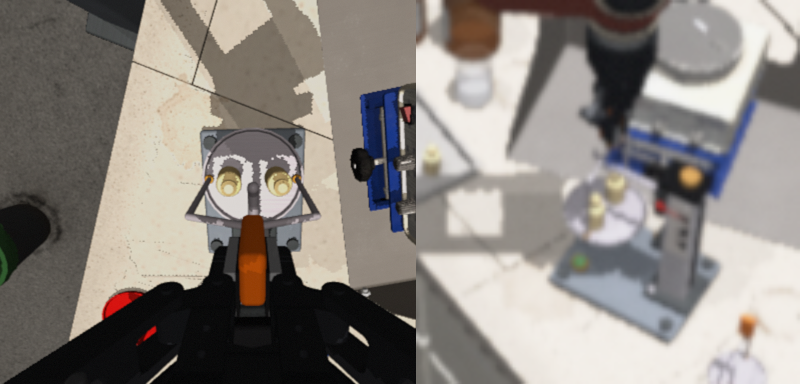

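The weights are standing and the pan is level. Its bow hangs clear above the hook tip (253,190), and the wrist bears about 3–4 N. I draw it off along tool +x, then raise it.

Emit:
servo_tool(moves=[[[2,0,0,0,0,0,4],[4,0,0,0,0,0,4],[6,0,0,0,0,0,4],[8,0,0,0,0,0,4],[9,0,0,0,0,0,4],[9,0,0,0,0,0,4],[9,0,0,0,0,0,4],[9,0,0,0,0,0,4],[9,0,0,0,0,0,4],[9,0,0,0,0,0,4],[9,0,0,0,0,0,4],[9,0,0,0,0,0,4]]])

```text
time: 8.45
tool_pos: [0.4753, -0.1707, 0.2513]
tool_rot: [-0.0, 0.569, 0.822, -0.0]
contact_force: [0.2, -0.3, -3.3]
gripper_width: 0.13
grasp_force: 58.5
```

Emit:
servo_tool(moves=[[[9,0,0,0,0,0,4],[9,0,-2,0,0,0,4],[9,0,-4,0,0,0,4],[8,0,-5,0,0,0,4],[6,0,-6,0,0,0,4],[4,0,-6,0,0,0,4],[2,0,-4,0,0,0,4],[0,0,-2,0,0,0,4],[0,0,-1,0,0,0,4],[0,0,0,0,0,0,4],[0,0,0,0,0,0,4],[0,0,0,0,0,0,4]]])

```text
time: 9.95
tool_pos: [0.459, -0.1273, 0.2811]
tool_rot: [-0.0, 0.569, 0.822, -0.0]
contact_force: [0.3, 0.0, -2.9]
gripper_width: 0.135
grasp_force: 58.5
```

Run:
```python
from h import *
s=manip.state();print(s['time'],s['tool_pos'],s['contact_force'],s['grasp_force'],s['gripper_width'])
b=grab('wrist','w4')['image'];a=grab('scene','sc4')['image'][130:270,190:330]
cv2.imwrite('pics/v4.png',np.hstack([b[:,:416],cv2.resize(a,(384,384))]))
```

```text
9.95 [ 0.45895427 -0.12728167  0.28111286] [ 0.27638467  0.04349352 -2.86689037] 58.46712112426758 0.1348827206644024
```

View pics/v4.png

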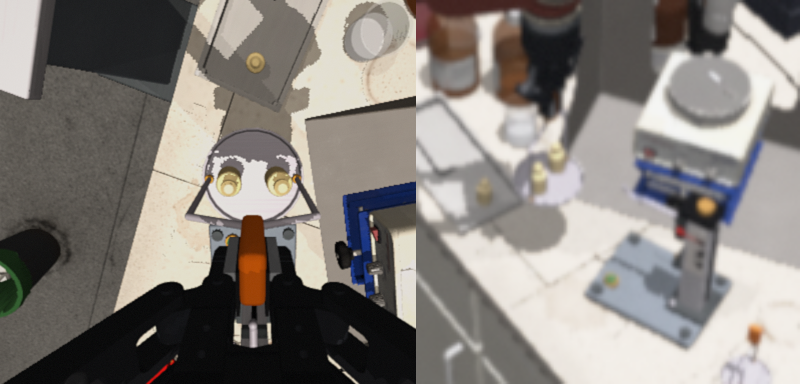

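The pan is clear of the gauge and level, with both weights standing at wrist (230,182) and (278,182). The tab is about 14 cm from the hook and the plate about 13 cm up. I hand it in.

```bash
python3 -c "
from plant import manip
print(manip.job_done())"
```

```text
the job is handed in; nothing more can be done
None
```

The loaded pan is off the hook and held still and level, plate about 13 cm up and tab about 14 cm out on the hook's open side, both weights standing; I handed it in at about 10 s, with no verdict returned.

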